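Clear the hinge jig and hold a brace leaf in line for its pin

ROBOT

A 6-joint arm with a two-finger parallel gripper is mounted at the origin on the work surface. World frame = base frame: x ahead of the robot, y to its left, z up, the work surface at z = 0. Lengths are in m, angles in rad, forces in N, time in s.
With the tool pointing down it reaches from about 0.35 to 0.725 m from the base axis. Payload 6 kg.
Tool frame: the origin (TCP) lies at the very end of the fingers, on their centre line; the grasp point (between the pads) lies 19 mm behind it; z points along the fingers, y is the line along which they close (so a half turn about z gives the same grasp; the last joint's range is limited). The gripper opens to 85 mm and grips with 20 to 120 N. Pads are 22 mm wide; open, the fingers measure 114 mm over their backs; the gripper's body (76 mm by 85 mm) begins 54 mm behind the grasp point. The pads swing forward as they close: fully open they stand 13 mm farther back than shut.
Start: joints at [-1.016, 0.04, 0.085, 0, -1.615, -0.334], TCP at [0.131, -0.585, 0.231] pointing down, gripper open.
Joint ranges: [-2.56, 2.56], [-1.29, 2.01], [-1.08, 1.49], [-3.29, 1.98], [-2.81, -0.18], [-2.99, 2.99]. Speed limits (rad/s): [2.57, 2.57, 3.01, 3.14, 3.14, 3.14].

INTERFACE

Orientations are given as a 3x3 rotation matrix whose columns are the frame's x, y, z axes.
In Python, from station import manip gives the robot as it stands.
- The arm moves only by the tool servo_tool, never from a script. Its argument "targets" is text: rows parted by semicolons, each of 6 numbers parted by spaces: the shift along the tool's x, y, z in m, then the turn, a rotation vector about the tool's x, y, z in rad. In form: x y z ax ay az; .... A call has 1 to 5 rows; each row shifts and turns the commanded pose from where the row before left it, along the tool's axes as they then stand; what a row does not reach is not made up. A row lasts 1/10 s, in which the tool goes at most 50 mm and 8.59 degrees, less where a joint would pass 70% of its speed; a pose out of reach is approached as far as the arm can. A call with a gripper value outside its range is refused whole. "grip" is the opening in per cent of the stroke, from 0 (shut) to 100 (fully open), set as the call begins (left out, the last holds). The fingers move at their own pace and stop on an object; "force" is the grip in N (left out, the last holds). Time passes only in rows, so rows that do not move let the fingers close. It gives the time, the measured TCP pose, the force, the opening and the grip force at its end, in the units of the state.
- manip.state(): the state, without advancing time (a new reading comes with each control period).
- manip.snapshot(name): name is "scene" or "top" or "wrist"; returns the picture (384x512x3 uint8, red, green, blue); there is no depth.
- manip.get_calibration(name): a dict with "K" (3x3 intrinsics, pixels), "dist" ([k1, k2, p1, p2, k3] as OpenCV has them; the pictures are not rectified), "R" (3x3) and "t" (3): a world point X has camera coordinates R X + t. Camera axes: x right, y down, z forward; pixel columns grow to the right and rows downward; lengths in m; the calibration is good to about 2 mm. A picture is of the moment at which its call begins: read the wrist's pose just before it. get_calibration takes no time and is no camera call; for the wrist camera it gives the pose at the moment of the call.
- manip.hand_in(): hands the job in; it is judged then, once.
The state is a dict: "clock": time; "joint_pos": joint angles; "joint_vel": joint speeds; "effort": joint torques, N m; "position": TCP position; "tcp_rot": TCP orientation; "contact_force": force on the tool from outside, world axes, zero at the start; "moment": the same for the moment, N m; "width": finger opening in m; "grip_force": force on a finger pad.
Only numpy, scipy, OpenCV 4.12 (cv2) and the standard library are available. Lean on these libraries where they do the work, as an engineer would, in place of code of your own. Each camera call takes 0.05 s, during which the arm holds its last target. There are 200 camera calls.

TASK

At the brace-maker's bench, the fittings carton standing in front of the hinge jig is in the way: set it down gently and squarely, edges flush, on top of the column of two like cartons. Then take the loose hinge leaf off its wooden rest, bring its eye level and straight in between the jig's two fixed ears until all three holes line up so that a pin would drop through, and finish while still holding it there in the gripper, hanging free of the jig: do not let go. Leave the column where it stands and the rest of the bench alone.

Things in the scene. Friction and masses are not known exactly. Their poses are not given: they have to be found in the camera images.
- carton: Closed cardboard carton, 84 (x) x 56 (y) x 56 (height) mm, 0.2 to 0.35 kg, standing on the table in front of the jig's ears, where the leaf must come. Origin: centre of its underside; z up.
- carton_mid: Upper carton of the column of two, loose, same size as the first; its top is 56 mm above its origin (112 mm above the table). Origin: centre of its underside; x along its 84 mm side.
- carton_low: Lower carton of the column, loose, same size, on the table. Origin: centre of its underside.
- leaf: Loose steel hinge leaf, flat, 10 mm thick, about 0.2 kg, level on a narrow rest. Plate 36 mm wide (y), from x = -53 to +37 mm, then a neck 20 mm wide ending in a round eye, 28 mm across, with a 12 mm through hole centred at x = +72 mm. Origin: underside of the plate, near the centre of mass, a good place to grip across the width; x points to the eye, z up.
- leaf_eye (a point): Centre of the hole in the loose leaf's eye, at mid thickness (72 mm along x from the leaf's origin and 5 mm above its underside); axes as the leaf's.
- rest: Fixed wooden rest under the leaf, 88 (x, along the leaf) x 20 (y) x 30 (height) mm, narrower than the leaf so that fingers pass beside it. Origin: centre of its underside.
- jig: Fixed hinge jig: wooden jamb block 90 mm wide, 88 high, with two flat steel ears, one above the other, sticking out of its front (its -x). Origin: on the table below the ears' 12 mm vertical holes; x points into the block, whose front is 33 mm behind the hole axis. Ears 32 mm wide, reaching 16 mm in front of the axis, at heights 42-50 and 70-78 mm; the gap between is open in front and at the sides.
- jig_bore (a point): Centre of the gap on the axis of the ears' holes, 60 mm above the table; axes as the jig's. The leaf's eye belongs here, with the leaf's x along the jig's x.
- tape: Bystander: roll of masking tape lying flat, 84 mm across, 25 mm high. Origin: centre of its underside.
- cork: Bystander: cork sanding block 90 x 50 x 30 mm. Origin: centre of its underside.
- pin: Bystander: the hinge pin, 9 mm shank, standing on its 20 mm head, 54 mm high; it is not used. Origin: centre of its underside.
- jar: Bystander: small closed jar 64 mm across, 75 mm high. Origin: centre of its underside.
- screwdriver: Bystander: screwdriver lying on the bench. Origin: near its middle, on the bench.
Mind the look-alikes: they are no part of the job. There is more than one size of the leaf; the one meant has the size given above.

How it is judged:
By the outcome, as a careful person would: the job done as asked, in the order asked, and still so for the second after the job is handed in, while the arm keeps its last pose, push and grip.
It also fails if it takes over 58 s, if anything falls off the work surface, if the arm or the gripper's body presses on something with over 40 N, if the wrist force passes 120 N, or if a joint passes its speed limit or range.

## Working session

There is one attempt and no reset: what is moved stays moved. The work goes in short steps, Python scripts to look and compute and a tool call to move; the robot and the scene stay as the last step left them, time stands still between calls to the robot, and variables do not carry over. Pictures are saved under pics/ and viewed, at most 10 in all, crops included, and the job is handed in when it is done.

Besides the shell and the picture viewer there is one more tool, called after "Call:" as name(argument=value, ...) on one line, values as JSON. servo_tool: Moves the arm, as the interface text tells. Its arguments: {"type":"object","properties":{"targets":{"type":"string"},"grip":{"type":"number"},"force":{"type":"number"}},"required":["targets"]}

```bash
ls; mkdir -p pics; cat > h.py <<'E'
import numpy as np, cv2
from station import manip
def snap(name,fn):
    c=manip.get_calibration(name); im=manip.snapshot(name)
    cv2.imwrite(f'pics/{fn}.png',cv2.cvtColor(im,cv2.COLOR_RGB2BGR)); np.savez(f'pics/{fn}.npz',**{k:np.array(c[k]) for k in ('K','dist','R','t')})
    return im
def ray(fn,uv):
    c=np.load(f'pics/{fn}.npz'); p=cv2.undistortPoints(np.array(uv,float).reshape(-1,1,2),c['K'],c['dist'])[:,0]
    d=np.c_[p,np.ones(len(p))]@c['R']; o=-c['R'].T@c['t']; return o,d
def onz(fn,uv,z):
    o,d=ray(fn,uv); return o+d*((z-o[2])/d[:,2])[:,None]
def proj(fn,X):
    c=np.load(f'pics/{fn}.npz'); r,_=cv2.Rodrigues(c['R']); return cv2.projectPoints(np.array(X,float),r,c['t'],c['K'],c['dist'])[0][:,0]
E
python3 - <<'E'
from h import *
a=snap('top','top0'); b=snap('scene','sc0'); w=snap('wrist','wr0')
for n,f in (('top','top0'),('scene','sc0')):
    im=cv2.imread(f'pics/{f}.png'); cv2.imwrite(f'pics/{f}_b.png',cv2.resize(im,(800,600),interpolation=cv2.INTER_CUBIC))
    c=np.load(f'pics/{f}.npz'); print(n,-c['R'].T@c['t'],c['R'][2],c['K'][0,0])
s=manip.state(); print(s['position'],np.round(s['tcp_rot'],3),s['width'],s['clock'])
E
```

```text
pics
top [ 0.33873628 -0.03131071  1.14166291] [ 0.13010993  0.0129457  -0.99141506] 404.10871811263615
scene [ 1.3276865  -0.4889882   0.68575063] [-0.73865951  0.40749494 -0.5369637 ] 385.4873641147121
[ 0.13140113 -0.58517658  0.23048047] [[-0.976 -0.219 -0.   ]
 [-0.219  0.976  0.001]
 [ 0.     0.001 -1.   ]] 0.08504491299667415 0.15
```

View pics/top0_b.png

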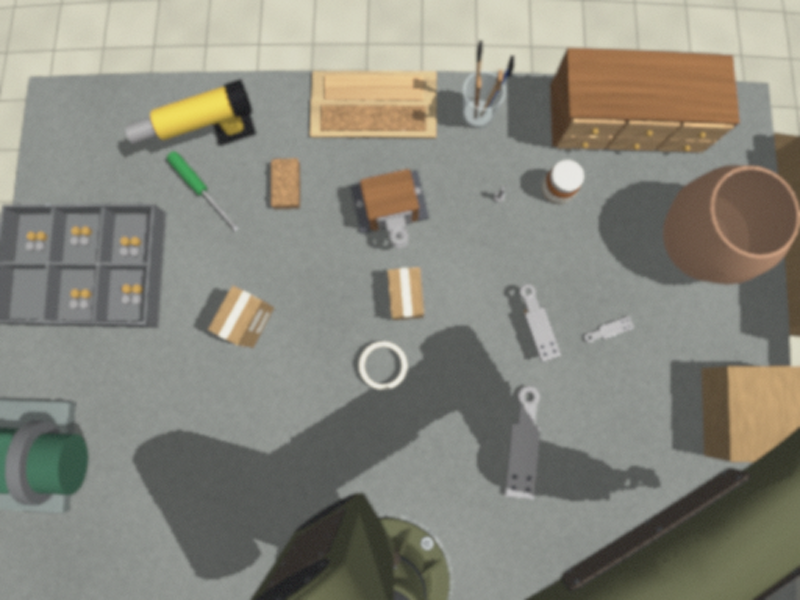

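View pics/sc0_b.png

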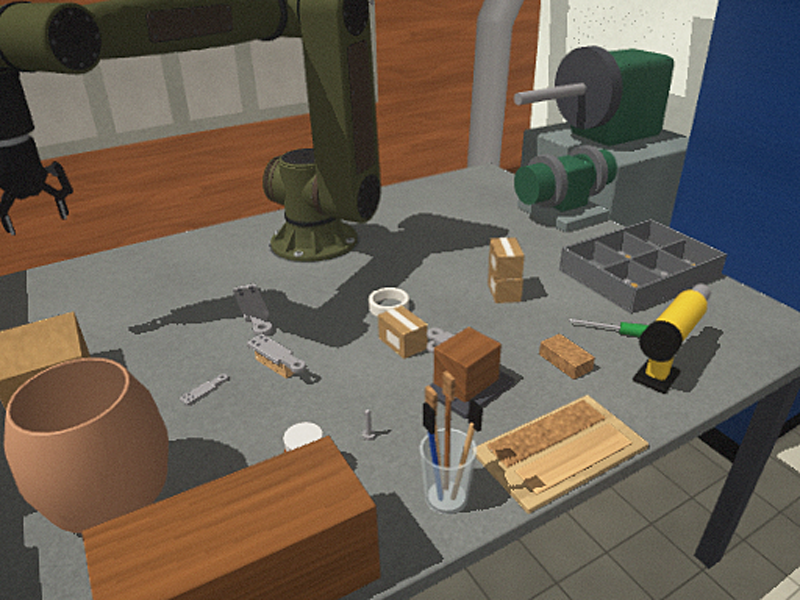

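Top view (800x600 px): the carton is at (406,292), the column of two at (240,317), and the jig at (390,200) with its ears at (398,230). Three things could be taken for the leaf: A at (538,325), which sits on the wooden rest in the scene view; B, a larger one in shadow, at (523,440); C, a small one, at (608,330). A is my choice, and I'll check it by size and a close crop.

```bash
python3 - <<'E'
from h import *
S=0.64
im=cv2.imread('pics/top0.png'); hsv=cv2.cvtColor(im,cv2.COLOR_BGR2HSV)
g=lambda uv,z:onz('top0',np.array(uv)*S-0.18,z)
for n,a,z in (('A',[(528,291),(550,357)],.035),('B',[(529,397),(521,494)],.005),('C',[(590,338),(632,324)],.005)):
    p=g(a,z); print(n,p.round(3).tolist(),np.linalg.norm(p[0]-p[1]).round(3))
# blobs: carton-coloured (brown/white) components
def blob(x0,y0,x1,y1,fn,z):
    R=im[y0:y1,x0:x1].astype(int); m=((abs(R.max(2)-R.min(2))>25)|(R.min(2)>170)).astype(np.uint8)
    n,l,st,c=cv2.connectedComponentsWithStats(m); k=1+st[1:,4].argmax()
    cs,_=cv2.findContours((l==k).astype(np.uint8),0,2); r=cv2.minAreaRect(max(cs,key=cv2.contourArea))
    q=cv2.boxPoints(r)+[x0,y0]; P=onz('top0',q,z); e=np.diff(np.r_[P,P[:1]],axis=0)[:,:2]
    print(fn,P.mean(0).round(4),np.linalg.norm(e,axis=1).round(3),np.degrees(np.arctan2(e[:,1],e[:,0])).round(1))
blob(240,160,280,212,'carton',.056)
blob(125,175,180,230,'column',.112)
print('ear',g([(398,230)],.078)); print('jig front corners',g([(368,230),(420,217)],.088), 'back',g([(361,180),(415,171)],.088))
def up(c,fn,f): cv2.imwrite(f'pics/{fn}.png',cv2.resize(c,None,fx=f,fy=f,interpolation=cv2.INTER_CUBIC))
a=im[170:240,320:410]; a=cv2.resize(a,(400,311),interpolation=cv2.INTER_CUBIC)
b=im[105:235,130:285]; b=cv2.resize(b,(400,335),interpolation=cv2.INTER_CUBIC)
s=cv2.imread('pics/sc0.png'); c=cv2.resize(s[175:260,110:210],(380,323),interpolation=cv2.INTER_CUBIC)
o=np.zeros((600,800,3),np.uint8); o[:311-50,:400]=a[:261]; o[:335-0,400:]=b; o[270:593,:380]=c
cv2.imwrite('pics/crop1.png',o)
E
```

```text
A [[0.511, -0.244, 0.035], [0.395, -0.281, 0.035]] 0.123
B [[0.324, -0.25, 0.005], [0.154, -0.235, 0.005]] 0.171
C [[0.431, -0.362, 0.005], [0.458, -0.441, 0.005]] 0.083
carton [ 0.5022 -0.0261  0.056 ] [0.06 0.09 0.06 0.09] [ -83.4 -173.7   96.6    6.7]
column [0.4484 0.2463 0.112 ] [0.087 0.085 0.086 0.084] [ -24.2 -115.3  155.4   65.2]
ear [[ 0.60810527 -0.01174517  0.078     ]]
jig front corners [[ 0.60494297  0.03947889  0.088     ]
 [ 0.62901161 -0.0493379   0.088     ]] back [[ 0.6940832   0.05378521  0.088     ]
 [ 0.71146917 -0.0397777   0.088     ]]
```

View pics/crop1.png

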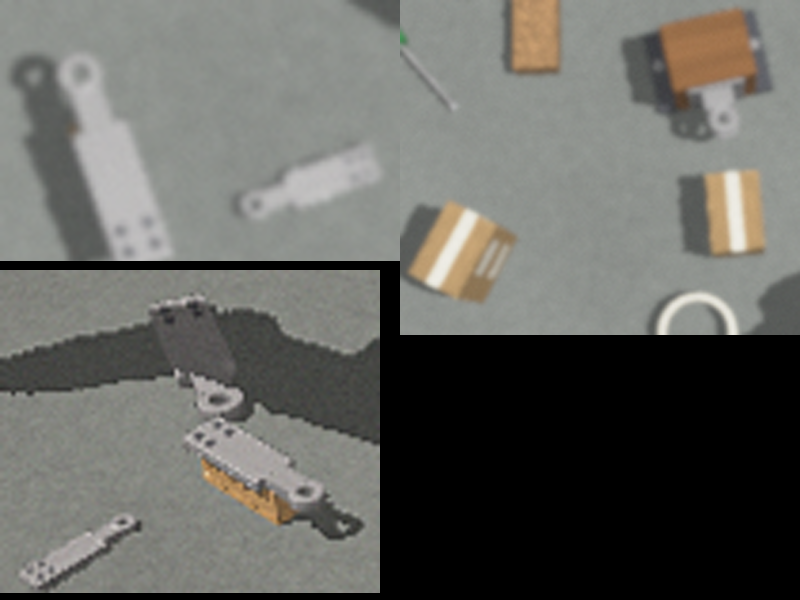

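Candidate A measures 123 mm from hole to plate end, against 125 expected, and it sits on the wooden rest. B is 171 mm and C is 83 mm, so A is the leaf. Next is the approach to the carton, with a closer wrist look on the way.

```bash
cat >> h.py <<'E'
def go(X,yaw=None):
    """print total shift in tool axes, and turn about tool z, to put TCP at X with tool y at yaw+90deg (mod 180)"""
    s=manip.state(); R=np.array(s['tcp_rot']); d=R.T@(np.array(X)-s['position']); 
    print('clock',round(s['clock'],2),'pos',np.round(s['position'],4),'tilt',np.round(R[:2,2],4),'cf',np.round(s['contact_force'],1),'w',round(s['width'],4))
    print('shift',np.round(d,4),end=' ')
    if yaw is not None:
        cur=np.arctan2(R[1,1],R[0,1])-np.pi/2; t=(yaw-cur+np.pi/2)%np.pi-np.pi/2; print('turn z',round(-t,4),'j6',round(s['joint_pos'][5],2))
E
python3 - <<'E'
from h import *
c=np.load('pics/wr0.npz'); s=manip.state(); R=np.array(s['tcp_rot'])
print('cam in tool',R.T@(-c['R'].T@c['t']-s['position']),'axis',R.T@c['R'][2],'x',R.T@c['R'][0],c['K'][0,0])
go([.50,-.026,.23],np.radians(6.7))
E
```

```text
cam in tool [ 0.07401113 -0.00088709 -0.14223429] axis [-2.86084571e-01 -2.23092349e-04  9.58204346e-01] x [1.61959520e-04 9.99999947e-01 2.81178496e-04] 264.65336548567495
clock 0.15 pos [ 0.1314 -0.5852  0.2305] tilt [-0.0005  0.0014] cf [-0.   1.2 -0.5] w 0.085
shift [-0.4821  0.4649  0.0011] turn z 0.1038 j6 -0.33
```

Call:
servo_tool(targets="-0.034 0.033 0 0 0 0; -0.034 0.033 0 0 0 0; -0.034 0.033 0 0 0 0; -0.034 0.033 0 0 0 0; -0.034 0.033 0 0 0 0", grip=100)

```text
clock: 0.65
position: [0.2616, -0.3855, 0.231]
tcp_rot: [[-0.976, -0.219, 0.0], [-0.219, 0.976, 0.0], [-0.0, 0.0, -1.0]]
contact_force: [1.0, 0.0, 0.7]
width: 0.0854
grip_force: 0.0
```

Call:
servo_tool(targets="-0.034 0.033 0 0 0 0; -0.034 0.033 0 0 0 0; -0.034 0.033 0 0 0 0; -0.034 0.033 0 0 0 0; -0.034 0.033 0 0 0 0")

```text
clock: 1.15
position: [0.3915, -0.187, 0.2314]
tcp_rot: [[-0.976, -0.219, 0.001], [-0.219, 0.976, 0.0], [-0.001, 0.0, -1.0]]
contact_force: [1.1, -0.5, 0.1]
width: 0.0853
grip_force: 0.0
```

Call:
servo_tool(targets="-0.034 0.033 0 0 0 0; -0.034 0.033 0 0 0 0; -0.034 0.033 0 0 0 0.1; 0 0 0 0 0 0")

```text
clock: 1.55
position: [0.4701, -0.0661, 0.2297]
tcp_rot: [[-0.993, -0.122, -0.003], [-0.122, 0.993, 0.001], [0.002, 0.001, -1.0]]
contact_force: [0.0, -0.2, -1.1]
width: 0.0853
grip_force: 0.0
```

```bash
python3 - <<'E'
from h import *
snap('wrist','wr1'); im=cv2.imread('pics/wr1.png'); cv2.imwrite('pics/wr1_b.png',cv2.resize(im,(800,600),interpolation=cv2.INTER_CUBIC))
go([.50,-.026,.23],np.radians(6.7))
E
```

```text
clock 1.6 pos [ 0.4693 -0.0679  0.2302] tilt [-0.0023 -0.    ] cf [-0.5 -0.9 -0.4] w 0.0855
shift [-0.0357  0.0378  0.0002] turn z 0.0072 j6 -1.73
```

View pics/wr1_b.png

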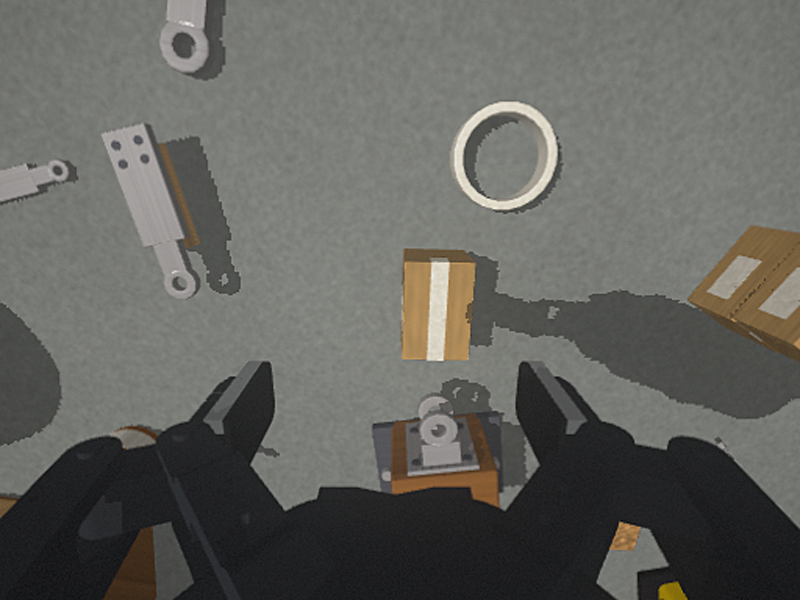

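Wrist view (800x600): the carton's top face corners are at (403,262), (475,262), (470,360) and (401,359). The leaf on its rest has its eye at (181,283) and its plate end at (126,129). The jig ears are at (438,430), and the column's side is at the right (745,290).

```bash
python3 - <<'E'
from h import *
S=0.64
im=cv2.imread('pics/wr1.png'); gr=cv2.cvtColor(im,cv2.COLOR_BGR2GRAY)
def sub(p,w=4):
    q=(np.array(p)*S-.18).astype(np.float32).reshape(-1,1,2); return cv2.cornerSubPix(gr,q.copy(),(w,w),(-1,-1),(3,50,.01))[:,0]
def rep(n,p,z):
    raw=np.array(p)*S-.18; s=sub(p); s=np.where(np.linalg.norm(s-raw,axis=1)[:,None]<3,s,raw)
    for q,l in((raw,'raw'),(s,'sub')):
        P=onz('wr1',q,z); e=np.diff(np.r_[P,P[:1]],axis=0)[:,:2]
        print(n,l,P.mean(0).round(4),np.linalg.norm(e,axis=1).round(4),np.degrees(np.arctan2(e[:,1],e[:,0])).round(1))
rep('carton',[(403,262),(475,262),(470,360),(401,359)],.056)
rep('leafplate',[(102,134),(150,124),(187,237),(147,246)],.040)
h=[np.array(p)*S-.18 for p in((181,283),(438,430))]
print('eye',onz('wr1',h[0],.040),'ear',onz('wr1',h[1],.078))
E
```

```text
carton raw [ 0.5033 -0.0282  0.056 ] [0.0563 0.084  0.0579 0.083 ] [  97.     7.3  -83.9 -173.8]
carton sub [ 0.5029 -0.0285  0.056 ] [0.0558 0.0831 0.057  0.0833] [  96.5    6.6  -83.3 -174.2]
leafplate raw [ 0.4339 -0.2667  0.04  ] [0.0384 0.0868 0.0345 0.088 ] [ 107.4   17.6  -70.8 -159.9]
leafplate sub [ 0.434  -0.2676  0.04  ] [0.0393 0.0868 0.0317 0.0886] [ 106.6   15.7  -70.5 -159.3]
eye [[ 0.50907264 -0.24192792  0.04      ]] ear [[ 0.59734062 -0.01536721  0.078     ]]
```

Carton sides come out at 56 x 83 mm, matching the given size; centre (0.503,-0.0284), yaw 6.4°.

```bash
python3 - <<'E'
from h import *
go([.503,-.0284,.012],np.radians(6.4))
E
```

```text
clock 1.6 pos [ 0.4693 -0.0679  0.2302] tilt [-0.0023 -0.    ] cf [-0.5 -0.9 -0.4] w 0.0855
shift [-0.0389  0.035   0.2182] turn z 0.0125 j6 -1.73
```

Call:
servo_tool(targets="-0.039 0.03 0 0 0 0.012; 0 0.005 0.045 0 0 0; 0 0 0.045 0 0 0; 0 0 0.03 0 0 0; 0 0 0 0 0 0")

```text
clock: 2.1
position: [0.5002, -0.0316, 0.1064]
tcp_rot: [[-0.994, -0.108, -0.009], [-0.108, 0.994, -0.001], [0.009, -0.0, -1.0]]
contact_force: [-0.4, -0.3, -0.2]
width: 0.0859
grip_force: 0.0
```

```bash
python3 - <<'E'
from h import *
go([.503,-.0284,.012],np.radians(6.4))
E
```

```text
clock 2.1 pos [ 0.5002 -0.0316  0.1064] tilt [-0.0086 -0.001 ] cf [-0.4 -0.3 -0.2] w 0.0859
shift [-0.0039  0.0029  0.0943] turn z -0.0036 j6 -1.8
```

Call:
servo_tool(targets="-0.001 0.002 0.03 0 0 0; 0 0 0.03 0 0 0; 0 0 0.02 0 0 0; 0 0 0.01 0 0 0; 0 0 0 0 0 0")

```text
clock: 2.6
position: [0.5042, -0.029, 0.0218]
tcp_rot: [[-0.994, -0.108, -0.0], [-0.108, 0.994, -0.0], [0.0, -0.0, -1.0]]
contact_force: [-0.3, 0.6, 0.2]
width: 0.0852
grip_force: 0.0
```

Call:
servo_tool(targets="0 0 0 0 0 0; 0 0 0 0 0 0")

```text
clock: 2.8
position: [0.5052, -0.0284, 0.0233]
tcp_rot: [[-0.994, -0.109, 0.003], [-0.109, 0.994, 0.0], [-0.003, 0.0, -1.0]]
contact_force: [-0.2, -0.4, -0.5]
width: 0.0855
grip_force: 0.0
```

```bash
python3 - <<'E'
from h import *
go([.503,-.0284,.012],np.radians(6.4))
E
```

```text
clock 2.8 pos [ 0.5052 -0.0284  0.0233] tilt [0.0029 0.0005] cf [-0.2 -0.4 -0.5] w 0.0855
shift [0.0022 0.0002 0.0113] turn z -0.0028 j6 -1.81
```

Call:
servo_tool(targets="0.002 0 0.01 0 0 0; 0 0 0 0 0 0; 0 0 0 0 0 0")

```text
clock: 3.1
position: [0.5017, -0.0288, 0.011]
tcp_rot: [[-0.994, -0.109, -0.001], [-0.109, 0.994, -0.0], [0.001, -0.0, -1.0]]
contact_force: [0.4, 0.7, -0.3]
width: 0.0853
grip_force: 0.0
```

Call:
servo_tool(targets="0 0 0 0 0 0; 0 0 0 0 0 0; 0 0 0 0 0 0; 0 0 0 0 0 0; 0 0 0 0 0 0", grip=50, force=40)

```text
clock: 3.6
position: [0.5023, -0.0285, 0.0116]
tcp_rot: [[-0.994, -0.109, 0.001], [-0.109, 0.994, 0.0], [-0.001, 0.0, -1.0]]
contact_force: [-0.7, 0.9, 2.0]
width: 0.0559
grip_force: 44.2
```

Call:
servo_tool(targets="0 0 -0.02 0 0 0; 0 0 -0.04 0 0 0; 0 0 -0.045 0 0 0; 0 0 -0.045 0 0 0; 0 0 0 0 0 0")

```text
clock: 4.1
position: [0.5048, -0.0289, 0.1684]
tcp_rot: [[-0.994, -0.109, 0.011], [-0.109, 0.994, 0.001], [-0.011, -0.0, -1.0]]
contact_force: [-0.4, 0.4, -2.6]
width: 0.0557
grip_force: 44.1
```

```bash
python3 - <<'E'
from h import *
go([.43,.15,.24],np.radians(6.4))
E
```

```text
clock 4.1 pos [ 0.5048 -0.0289  0.1684] tilt [0.0106 0.0008] cf [-0.4  0.4 -2.6] w 0.0557
shift [ 0.0541  0.1859 -0.0723] turn z -0.0029 j6 -1.81
```

Call:
servo_tool(targets="0 0.035 -0.025 0 0 0; 0 0.042 -0.025 0 0 0; 0 0.042 -0.022 0 0 0; 0 0.044 0 0 0 0; 0 0.044 0 0 0 0")

```text
clock: 4.6
position: [0.479, 0.1789, 0.233]
tcp_rot: [[-0.994, -0.108, -0.0], [-0.108, 0.994, 0.001], [0.0, 0.001, -1.0]]
contact_force: [1.4, -1.2, -2.8]
width: 0.0553
grip_force: 44.5
```

Call:
servo_tool(targets="-0.004 0.044 0 0 0 0; 0 0.044 0 0 0 0; 0 0.035 0 0 0 -0.12; 0 0 0 0 0 -0.13; 0 0 0 0 0 -0.13")

```text
clock: 5.1
position: [0.4694, 0.3008, 0.2311]
tcp_rot: [[-0.879, -0.476, -0.003], [-0.476, 0.88, -0.002], [0.004, -0.001, -1.0]]
contact_force: [0.9, 0.4, -2.9]
width: 0.0554
grip_force: 44.5
```

Call:
servo_tool(targets="0 0 0 0 0 -0.13; 0 0 0 0 0 -0.13; 0 0 0 0 0 -0.13; 0 0 0 0 0 -0.13; 0 0 0 0 0 -0.12")

```text
clock: 5.6
position: [0.4698, 0.2996, 0.2316]
tcp_rot: [[-0.423, -0.906, -0.002], [-0.906, 0.423, -0.001], [0.002, 0.001, -1.0]]
contact_force: [0.2, -0.2, -1.2]
width: 0.0556
grip_force: 44.5
```

Call:
servo_tool(targets="0 0 0 0 0 0; 0 0 0 0 0 0; 0 0 0 0 0 0")

```text
clock: 5.9
position: [0.4701, 0.2997, 0.2328]
tcp_rot: [[-0.43, -0.903, -0.001], [-0.903, 0.43, -0.0], [0.001, 0.0, -1.0]]
contact_force: [0.3, 0.0, -2.2]
width: 0.0554
grip_force: 44.5
```

```bash
python3 - <<'E'
from h import *
snap('wrist','wr2'); im=cv2.imread('pics/wr2.png'); cv2.imwrite('pics/wr2_b.png',cv2.resize(im,(800,600),interpolation=cv2.INTER_CUBIC))
go([.473,.3,.24],np.radians(65))
E
```

```text
clock 5.95 pos [0.4701 0.2997 0.2329] tilt [-0.0005 -0.0003] cf [ 0.9 -0.  -3.5] w 0.0556
shift [-0.0015 -0.0025 -0.0071] turn z -0.0075 j6 -1.37
```

View pics/wr2_b.png

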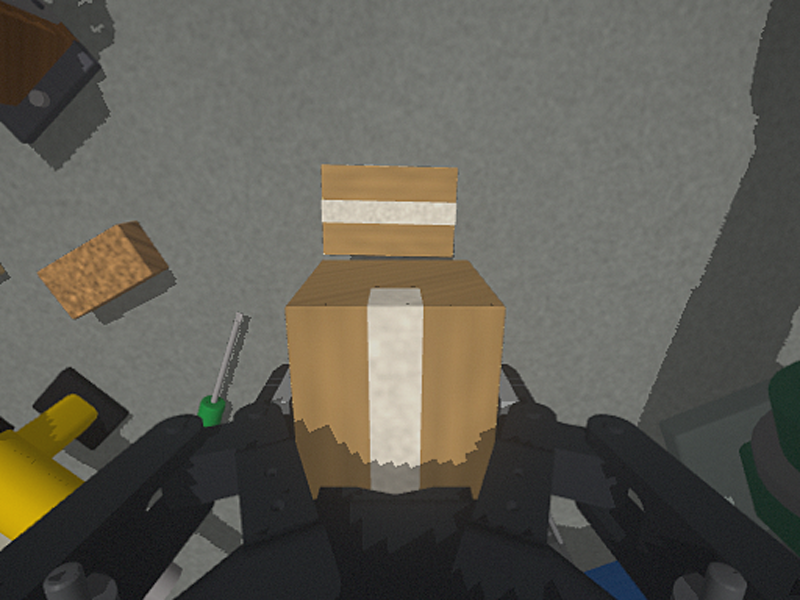

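Wrist view: the column's top face has corners (322,165), (458,168), (454,256) and (324,255), with its long side across the image, so its long axis is at yaw ≈ -25°. The held carton's near bottom edge runs (321,262) to (471,262), and its top edge (287,307) to (504,307).

```bash
python3 - <<'E'
from h import *
S=0.64
im=cv2.imread('pics/wr2.png'); hsv=cv2.cvtColor(im,cv2.COLOR_BGR2HSV); gr=cv2.cvtColor(im,cv2.COLOR_BGR2GRAY)
def rep(n,q,z):
    P=onz('wr2',q,z); e=np.diff(np.r_[P,P[:1]],axis=0)[:,:2]
    print(n,q.round(1).tolist(),P.mean(0).round(4),np.linalg.norm(e,axis=1).round(4),np.degrees(np.arctan2(e[:,1],e[:,0])).round(2)); return P
raw=np.array([(322,165),(458,168),(454,256),(324,255)])*S-.18
q=cv2.cornerSubPix(gr,raw.astype(np.float32).reshape(-1,1,2),(3,3),(-1,-1),(3,50,.01))[:,0]
rep('raw',raw,.112); rep('sub',q,.112)
# line fit of mask
x0,y0,x1,y1=190,95,310,165.5
R=im[95:166,190:310].astype(int); m=((R.max(2)-R.min(2)>35)|(R.min(2)>150)).astype(np.uint8)
m=cv2.morphologyEx(m,cv2.MORPH_CLOSE,np.ones((3,3)))
n,l,st,c=cv2.connectedComponentsWithStats(m); print(st[1:].tolist())
k=l[133-95,250-190]; cs,_=cv2.findContours((l==k).astype(np.uint8),0,1); r=cv2.minAreaRect(cs[0]); q=cv2.boxPoints(r)+[190,95]; rep('mar',q,.112)
ap=cv2.approxPolyDP(cs[0],4,True)[:,0]+[190,95]; print(ap.tolist())
s=manip.state(); T=np.array(s['tcp_rot'])
raw=np.array([(321,262),(471,262),(504,307),(287,307)])*S-.18
q=cv2.cornerSubPix(gr,raw.astype(np.float32).reshape(-1,1,2),(3,3),(-1,-1),(3,50,.01))[:,0]
for zz,i in ((.2213,[0,1]),(.2773,[2,3])):
    print('held',((onz('wr2',q[i],zz)-s['position'])@T).round(4).tolist())
E
```

```text
raw [[205.9, 105.4], [292.9, 107.3], [290.4, 163.7], [207.2, 163.0]] [0.452  0.2552 0.112 ] [0.0829 0.0546 0.0841 0.0558] [ 153.33   64.3   -25.9  -116.95]
sub [[205.1999969482422, 104.5999984741211], [292.6000061035156, 109.4000015258789], [289.70001220703125, 163.39999389648438], [206.3000030517578, 162.89999389648438]] [0.4527 0.2552 0.112 ] [0.0834 0.0525 0.0843 0.0565] [ 151.5    63.83  -25.81 -117.18]
[[15, 10, 88, 61, 4914]]
mar [[203.2, 162.6], [205.1, 104.3], [292.4, 107.0], [290.6, 165.3]] [0.4532 0.2547 0.112 ] [0.0565 0.0832 0.0566 0.0884] [-120.2   152.82   65.11  -27.28]
[[205, 106], [207, 162], [288, 165], [292, 107]]
held [[0.0402, -0.0275, 0.0117], [0.0409, 0.0286, 0.0117]]
held [[0.0413, 0.0279, -0.0443], [0.0414, -0.0268, -0.0443]]
```

Call:
servo_tool(targets="0.024 0.03 -0.003 0 0 0; 0.024 0.03 -0.003 0 0 -0.13; 0 0 0 0 0 -0.13; 0 0 0 0 0 -0.13; 0 0 0 0 0 -0.13")

```text
clock: 6.45
position: [0.3951, 0.2821, 0.2397]
tcp_rot: [[0.082, -0.997, 0.0], [-0.997, -0.082, 0.001], [-0.001, -0.0, -1.0]]
contact_force: [-0.1, -0.1, -2.6]
width: 0.0555
grip_force: 44.9
```

Call:
servo_tool(targets="0 0 0 0 0 -0.13; 0 0 0 0 0 -0.13; 0 0 0 0 0 -0.13; 0 0 0 0 0 -0.13; 0 0 0 0 0 -0.13")

```text
clock: 6.95
position: [0.3954, 0.282, 0.2393]
tcp_rot: [[0.668, -0.744, -0.0], [-0.744, -0.668, 0.0], [-0.0, -0.0, -1.0]]
contact_force: [0.2, 0.7, -2.2]
width: 0.0553
grip_force: 44.9
```

Call:
servo_tool(targets="0 0 0 0 0 -0.13; 0 0 0 0 0 -0.13; 0 0 0 0 0 -0.13; 0 0 0 0 0 0; 0 0 0 0 0 0")

```text
clock: 7.45
position: [0.3954, 0.2821, 0.2393]
tcp_rot: [[0.897, -0.441, -0.0], [-0.441, -0.897, 0.0], [-0.0, -0.0, -1.0]]
contact_force: [-0.2, -0.3, -1.2]
width: 0.0556
grip_force: 44.9
```

```bash
python3 - <<'E'
from h import *
snap('wrist','wr3'); im=cv2.imread('pics/wr3.png'); gr=cv2.cvtColor(im,cv2.COLOR_BGR2GRAY)
go([.452,.2552,.126],np.radians(-26.3))
s=manip.state(); T=np.array(s['tcp_rot'])
y=np.radians(-26.3);B=np.array([[np.cos(y),-np.sin(y)],[np.sin(y),np.cos(y)]])
C=np.array([[x,z] for x,z in ((42,28),(42,-28),(-42,-28),(-42,28))])/1000@B.T+[.452,.2552]
p=proj('wr3',np.c_[C,np.full(4,.112)]); print('predicted',p.round(1).tolist())
cv2.polylines(im,[p.round().astype(int)],True,(0,0,255),1) if 0 else None
cv2.imwrite('pics/wr3_b.png',cv2.resize(im,(800,600),interpolation=cv2.INTER_CUBIC))
E
```

```text
clock 7.5 pos [0.3954 0.282  0.2393] tilt [-0.      0.0002] cf [-0.4  0.  -2.5] w 0.0555
shift [ 0.0626 -0.0008  0.1133] turn z 0.0026 j6 0.08
predicted [[220.2, 72.0], [279.6, 72.2], [277.1, 160.0], [222.8, 159.9]]
```

View pics/wr3_b.png

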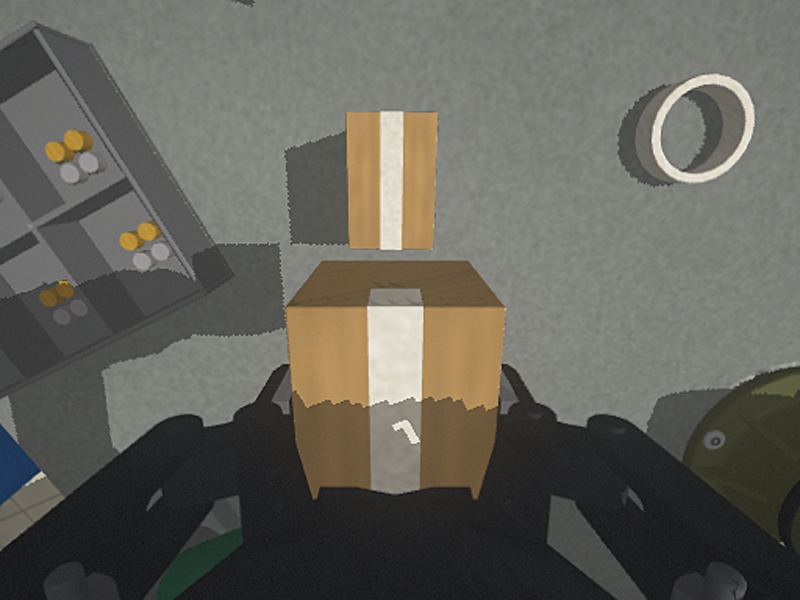

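Second view: the column's top face is at (347,112), (437,112), (434,248) and (349,248), within about 1 px of the prediction.

```bash
python3 - <<'E'
from h import *
im=cv2.imread('pics/wr3.png')
R=im[60:166,205:300].astype(int); m=((R.max(2)-R.min(2)>35)|(R.min(2)>150)).astype(np.uint8)
m=cv2.morphologyEx(m,cv2.MORPH_CLOSE,np.ones((3,3)))
n,l,st,c=cv2.connectedComponentsWithStats(m); k=l[55,45]; cs,_=cv2.findContours((l==k).astype(np.uint8),0,1); h=cs[0][:,0].astype(float)+[205,60]
P=onz('wr3',h,.112)
s=manip.state(); T=np.array(s['tcp_rot']); L=(P-s['position'])@T
r=cv2.minAreaRect(L[:,:2].astype(np.float32)*1000); print('tool mm',r, st[k])
E
```

```text
tool mm ((63.57288360595703, -0.6172657012939453), (84.13334655761719, 55.752685546875), 0.6379081606864929) [  16   11   60   89 4964]
```

Call:
servo_tool(targets="0.032 -0.001 0 0 0 0.006; 0.032 0 0 0 0 0; 0 0 0.04 0 0 0; 0 0 0.035 0 0 0; 0 0 0.02 0 0 0")

```text
clock: 8.0
position: [0.4524, 0.2538, 0.1406]
tcp_rot: [[0.895, -0.446, -0.004], [-0.446, -0.895, -0.002], [-0.002, 0.004, -1.0]]
contact_force: [1.2, -0.3, -3.3]
width: 0.0556
grip_force: 44.7
```

Call:
servo_tool(targets="0 0 0.01 0 0 0; 0 0 0 0 0 0; 0 0 0 0 0 0; 0 0 0 0 0 0")

```text
clock: 8.4
position: [0.454, 0.2554, 0.1362]
tcp_rot: [[0.896, -0.443, 0.002], [-0.443, -0.896, 0.002], [0.001, -0.003, -1.0]]
contact_force: [-0.6, -0.5, -2.5]
width: 0.0555
grip_force: 44.7
```

```bash
python3 - <<'E'
from h import *
go(np.array([.3954,.282,.1236])+.0638*np.array([.897,-.441,0])-.001*np.array([-.441,-.897,0]),np.radians(-26.5))
E
```

```text
clock 8.4 pos [0.454  0.2554 0.1362] tilt [0.0022 0.002 ] cf [-0.6 -0.5 -2.5] w 0.0555
shift [-0.0005  0.001   0.0126] turn z 0.0035 j6 0.21
```

Call:
servo_tool(targets="0 0 0.004 0 0 0.003; 0 0 0.003 0 0 0; 0 0 0.002 0 0 0; 0 0 0 0 0 0; 0 0 0 0 0 0")

```text
clock: 8.9
position: [0.4534, 0.2548, 0.1253]
tcp_rot: [[0.895, -0.446, -0.0], [-0.446, -0.895, -0.0], [-0.0, 0.0, -1.0]]
contact_force: [-0.0, 0.3, -2.2]
width: 0.0555
grip_force: 44.7
```

```bash
python3 - <<'E'
from h import *
go(np.array([.3954,.282,.1236])+.0638*np.array([.897,-.441,0])-.001*np.array([-.441,-.897,0]),np.radians(-26.5))
E
```

```text
clock 8.9 pos [0.4534 0.2548 0.1253] tilt [-0.0001 -0.0001] cf [-0.   0.3 -2.2] w 0.0555
shift [-0.0003  0.0001  0.0017] turn z 0.0008 j6 0.21
```

Call:
servo_tool(targets="0 0 0.001 0 0 0; 0 0 0 0 0 0; 0 0 0 0 0 0")

```text
clock: 9.2
position: [0.4534, 0.2548, 0.1243]
tcp_rot: [[0.895, -0.446, -0.0], [-0.446, -0.895, 0.0], [-0.0, -0.0, -1.0]]
contact_force: [0.3, 0.7, -2.0]
width: 0.0555
grip_force: 44.7
```

Call:
servo_tool(targets="0 0 0.001 0 0 0; 0 0 0 0 0 0; 0 0 0 0 0 0")

```text
clock: 9.5
position: [0.4536, 0.2549, 0.1237]
tcp_rot: [[0.895, -0.445, 0.001], [-0.445, -0.895, 0.0], [0.0, -0.001, -1.0]]
contact_force: [-0.1, 0.8, 0.4]
width: 0.0557
grip_force: 44.9
```

The force rose from -2.2 to +0.4 N at the expected height, so the carton is seated. Releasing.

Call:
servo_tool(targets="0 0 0 0 0 0; 0 0 0 0 0 0; 0 0 0 0 0 0; 0 0 0 0 0 0", grip=100)

```text
clock: 9.9
position: [0.4534, 0.2548, 0.1234]
tcp_rot: [[0.895, -0.446, 0.0], [-0.446, -0.895, 0.0], [0.0, -0.0, -1.0]]
contact_force: [-0.7, 0.8, 0.3]
width: 0.0851
grip_force: 0.0
```

Call:
servo_tool(targets="0 0 -0.02 0 0 0; 0 0 -0.04 0 0 0; 0 0 -0.045 0 0 0; 0 0 -0.015 0 0 0; -0.04 0 0 0 0 0")

```text
clock: 10.4
position: [0.4198, 0.2721, 0.2461]
tcp_rot: [[0.893, -0.45, 0.003], [-0.45, -0.893, 0.002], [0.002, -0.003, -1.0]]
contact_force: [0.6, 0.7, -0.9]
width: 0.0855
grip_force: 0.0
```

Call:
servo_tool(targets="-0.03 0 0 0 0 0; 0 0 0 0 0 0; 0 0 0 0 0 0")

```text
clock: 10.7
position: [0.3904, 0.2863, 0.2435]
tcp_rot: [[0.896, -0.444, 0.0], [-0.444, -0.896, 0.001], [0.0, -0.001, -1.0]]
contact_force: [-0.1, -0.3, 0.4]
width: 0.0853
grip_force: 0.0
```

```bash
python3 - <<'E'
from h import *
snap('wrist','wr4'); snap('top','top4'); snap('scene','sc4')
a=cv2.imread('pics/wr4.png'); b=cv2.imread('pics/top4.png')[160:250,110:230]; c=cv2.imread('pics/sc4.png')[120:210,270:390]
o=np.zeros((600,800,3),np.uint8); o[:330,:440]=cv2.resize(a,(440,330)); o[:270,440:]=cv2.resize(b,(360,270)); o[280:550,440:]=cv2.resize(c,(360,270)); cv2.imwrite('pics/c4.png',o)
y=np.radians(-26.5);B=np.array([[np.cos(y),-np.sin(y)],[np.sin(y),np.cos(y)]])
R=a[20:230,150:350].astype(int); m=((R.max(2)-R.min(2)>35)|(R.min(2)>150)).astype(np.uint8)
n,l,st,c=cv2.connectedComponentsWithStats(m); print(st[1:][st[1:,4]>500].tolist())
go([.45,-.1,.24],np.radians(17))
E
```

```text
[[66, 36, 74, 111, 7683]]
clock 10.85 pos [0.3912 0.2857 0.2431] tilt [-0.0002 -0.0003] cf [-0.  -0.4 -0.1] w 0.0854
shift [0.2248 0.3189 0.0032] turn z -0.7593 j6 0.06
```

View pics/c4.png

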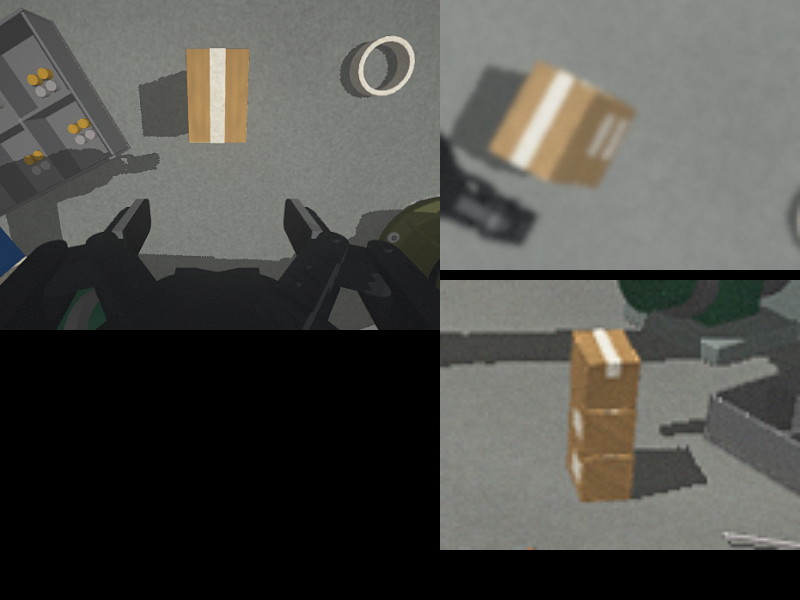

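The stack of three is flush: one clean top face in the wrist view, and straight edges in the scene view. Now the jig, seen from above with the camera on the jig's side.

Call:
servo_tool(targets="0.0325 0.0277 0 0 0 0; 0.0325 0.0277 0 0 0 0; 0.0325 0.0277 0 0 0 0; 0.0325 0.0277 0 0 0 0; 0.0325 0.0277 0 0 0 0")

```text
clock: 11.35
position: [0.4752, 0.0873, 0.2432]
tcp_rot: [[0.895, -0.446, -0.0], [-0.446, -0.895, -0.0], [0.0, 0.0, -1.0]]
contact_force: [1.1, 0.2, 0.8]
width: 0.0854
grip_force: 0.0
```

Call:
servo_tool(targets="0.0325 0.0277 0 0 0 0; 0.0325 0.0277 0 0 0 0; 0.0325 0.0277 0 0 0 -0.12; 0 0 0.012 0 0 -0.13; 0 0 0.012 0 0 -0.13")

```text
clock: 11.85
position: [0.5253, -0.0306, 0.2184]
tcp_rot: [[0.997, -0.081, -0.001], [-0.081, -0.997, -0.0], [-0.001, 0.0, -1.0]]
contact_force: [0.9, 0.1, -0.7]
width: 0.0857
grip_force: 0.0
```

Call:
servo_tool(targets="0 0 0 0 0 -0.13; 0 0 0 0 0 -0.125; 0 0 0 0 0 0; 0 0 0 0 0 0; 0 0 0 0 0 0")

```text
clock: 12.35
position: [0.5248, -0.0285, 0.2192]
tcp_rot: [[0.986, 0.17, -0.0], [0.17, -0.986, 0.0], [-0.0, -0.0, -1.0]]
contact_force: [-0.4, 0.2, -0.5]
width: 0.0857
grip_force: 0.0
```

```bash
python3 - <<'E'
from h import *
snap('wrist','wr5'); im=cv2.imread('pics/wr5.png'); cv2.imwrite('pics/wr5_b.png',cv2.resize(im,(800,600),interpolation=cv2.INTER_CUBIC))
go([.526,-.028,.22],np.radians(10))
E
```

```text
clock 12.4 pos [ 0.5248 -0.0284  0.2193] tilt [-0.0001  0.0001] cf [-0.1  0.2  0.1] w 0.0853
shift [ 0.0012 -0.0002 -0.0007] turn z -0.0035 j6 1.41
```

View pics/wr5_b.png

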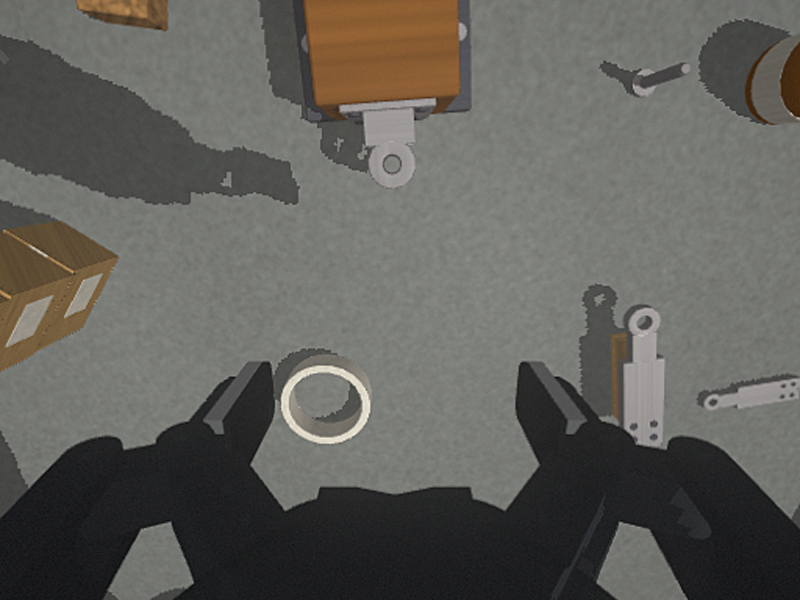

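Top-down wrist view: the upper ear's hole is at (392,163), the ear neck runs x 363–414 over rows 108–145, and the block's sides are at x≈305–316 and 459. The leaf's eye is at (645,321).

```bash
python3 - <<'E'
from h import *
im=cv2.imread('pics/wr5.png').astype(int); f='wr5'
gr=im.mean(2); sat=im.max(2)-im.min(2)
def fit(uv,z,n,along):
    P=onz(f,uv,z)[:,:2]; l=cv2.fitLine(P.astype(np.float32),cv2.DIST_HUBER,0,.001,.001).ravel(); r=(P-l[2:])@[-l[1],l[0]]
    a=np.degrees(np.arctan2(l[1],l[0])); print(n,round((a+45)%180-45,2),l[2:].round(4),'rms mm',round(1000*r.std(),2)); return l
# ear neck
L=[];Rr=[]
for v in range(72,88):
    g=gr[v,215:285]; b=np.where(g>150)[0]
    if len(b): L.append((215+b[0]-.5,v)); Rr.append((215+b[-1]+.5,v))
print('ear rows',[(l[0],r[0]) for l,r in zip(L,Rr)][::3])
l1=fit(L,.078,'earL',0); l2=fit(Rr,.078,'earR',0)
# block sides
W=(sat>50)
L=[];Rr=[]
for v in range(3,52,2):
    b=np.where(W[v,180:310])[0]; L.append((180+b[0]-.5,v)); Rr.append((180+b[-1]+.5,v))
print([(l[0],r[0]) for l,r in zip(L,Rr)][::4])
a=fit(L,.088,'blkL',0); b=fit(Rr,.088,'blkR',0)
# hole: dark inside ring
y0,x0=94,240; sub=gr[y0:y0+22,x0:x0+22]; print(sub[::1,::1].astype(int)[4:18,4:18])
m=(sub<sub[:].max()*.78).astype(np.uint8); n,l,st,c=cv2.connectedComponentsWithStats(m); k=l[10,10]; print('hole',c[k]+[x0,y0],st[k]); print(onz(f,[c[k]+[x0,y0]],.078))
# outer ring of ear eye
F=[]
for v in range(96,122):
    q=np.where(gr[v,225:280]>150)[0]
    if len(q)>3: F+= [(225+q[0]-.5,v),(225+q[-1]+.5,v)]
F=np.array([p for p in F if p[1]>=102],np.float32); P=onz(f,F,.078)[:,:2]; A=np.c_[2*P,np.ones(len(P))]; s=np.linalg.lstsq(A,(P**2).sum(1),rcond=None)[0]; print('circ',s[:2],np.sqrt(s[2]+s[0]**2+s[1]**2))
E
```

```text
ear rows [(np.float64(232.5), np.float64(263.5)), (np.float64(232.5), np.float64(264.5)), (np.float64(232.5), np.float64(264.5)), (np.float64(233.5), np.float64(264.5)), (np.float64(233.5), np.float64(264.5)), (np.float64(233.5), np.float64(264.5))]
earL 14.03 [0.6175 0.0059] rms mm 0.25
earR 10.49 [ 0.6235 -0.0249] rms mm 0.33
[(np.float64(193.5), np.float64(292.5)), (np.float64(194.5), np.float64(292.5)), (np.float64(195.5), np.float64(292.5)), (np.float64(196.5), np.float64(293.5)), (np.float64(197.5), np.float64(293.5)), (np.float64(198.5), np.float64(293.5)), (np.float64(199.5), np.float64(293.5))]
blkL 14.01 [0.6534 0.0441] rms mm 0.27
blkR 13.91 [ 0.6684 -0.0431] rms mm 0.27
[[153 156 162 163 162 135 125 130 141 149 152 151 150 150]
 [153 161 171 139  88  70  68  66  70  85 134 147 151 149]
 [162 172 132  78  96 115 128 125 110  94  78 114 149 154]
 [164 136  79  95 127 131 128 128 132 129 105  80 145 153]
 [170 120  80 124 126 127 128 129 128 133 129  94 111 149]
 [161  86 110 126 123 124 124 125 130 131 131 122  77 148]
 [149 100 128 124 122 125 124 125 126 126 130 127  77 147]
 [155  80 129 122 122 123 125 126 126 127 131 126  79 145]
 [149  85 130 127 122 126 127 126 125 127 130 123  89 145]
 [157 116 102 130 126 128 129 130 129 129 125 106 122 149]
 [158 135  82 131 128 131 131 130 130 130 124  83 126 153]
 [160 153 111  90 118 134 132 131 132 121  85 111 148 155]
 [156 157 158 123  75  86 102  97  91  77 129 152 154 153]
 [157 156 164 158 144 133 111 110 132 147 151 157 151 151]]
hole [250.56716418 104.6641791 ] [  5   4  12  14 134]
[[ 0.59807749 -0.01514169  0.078     ]]
circ [ 0.59846091 -0.01531696] 0.014521256065396605
```

Both block sides give a jig yaw of 13.95°, at 88 mm apart, with the hole on the centre line. The bore is at (0.598,-0.0152), matching the earlier look to under 1 mm. On to the leaf: origin ≈ (0.441,-0.265), yaw ≈ 18.5°.

Call:
servo_tool(targets="-0.02 0.036 0 0 0 0; -0.02 0.036 0 0 0 0; -0.02 0.036 0 0 0 0; -0.021 0.037 0.01 0 0 0; -0.021 0.037 0.02 0 0 0")

```text
clock: 12.9
position: [0.4557, -0.2267, 0.1909]
tcp_rot: [[0.985, 0.172, 0.004], [0.172, -0.985, -0.001], [0.004, 0.002, -1.0]]
contact_force: [0.9, 0.1, 1.2]
width: 0.0853
grip_force: 0.0
```

Call:
servo_tool(targets="-0.021 0.037 0.02 0 0 -0.08; 0 0 0.02 0 0 -0.072; 0 0 0 0 0 0; 0 0 0 0 0 0; 0 0 0 0 0 0")

```text
clock: 13.4
position: [0.4423, -0.2648, 0.1509]
tcp_rot: [[0.948, 0.319, 0.002], [0.319, -0.948, -0.001], [0.002, 0.001, -1.0]]
contact_force: [-0.4, 0.4, -0.0]
width: 0.0852
grip_force: 0.0
```

```bash
python3 - <<'E'
from h import *
go([.4408,-.2647,.15],np.radians(18.5))
s=manip.state(); T=np.array(s['tcp_rot'])
snap('wrist','wr6'); im=cv2.imread('pics/wr6.png').astype(int); gr=im.mean(2); sat=im.max(2)-im.min(2)
y=np.radians(18.5); u=np.array([np.cos(y),np.sin(y)]); v=np.array([-u[1],u[0]]); o=np.array([.4408,-.2647])
X=[list(o+a*u+b*v)+[.04] for a,b in ((72,0),(37,18),(37,-18),(-20,18),(-20,-18),(60,0))for a,b in[(a/1000,b/1000)]]
p=proj('wr6',X); print('pred',p.round(1).tolist())
# plate edges in rows between shoulder and lower, bright mask
v0=int(p[1:3,1].mean())+4; v1=int(p[3:5,1].mean())
c0=int(p[[1,3],0].min())-25; c1=int(p[[2,4],0].max())+25
c0,c1=min(c0,c1),max(c0,c1)
L=[];R=[]
for r in range(v0,v1,2):
    b=np.where((gr[r,c0:c1]>145)&(sat[r,c0:c1]<25))[0]
    if len(b)>10: L.append((c0+b[0]-.5,r)); R.append((c0+b[-1]+.5,r))
print(v0,v1,L[::6],R[::6])
for q in(L,R):
    P=((onz('wr6',q,.04)-s['position'])@T)[:,:2]; l=cv2.fitLine(P.astype(np.float32),2,0,.001,.001).ravel() if 0 else cv2.fitLine(P.astype(np.float32),cv2.DIST_HUBER,0,.001,.001).ravel()
    print('edge in tool: angle',np.degrees(np.arctan(l[1]/l[0])).round(2),'y at x=0',(l[3]-l[2]*l[1]/l[0]).round(4), 'rms',np.std((P-l[2:])@[-l[1],l[0]]).round(5))
# eye hole and outer circle
e=p[0]; F=[]
for r in range(int(e[1])-22,int(e[1])+3):
    b=np.where(gr[r,int(e[0])-30:int(e[0])+30]>145)[0]
    if len(b)>3: F+=[(int(e[0])-30+b[0]-.5,r),(int(e[0])-30+b[-1]+.5,r)]
P=((onz('wr6',F,.04)-s['position'])@T)[:,:2]
from scipy.optimize import least_squares
k=least_squares(lambda z:np.hypot(*(P-z[:2]).T)-z[2],[.072,0,.014],loss='soft_l1',f_scale=.0005).x; print('eye circle tool',k.round(4))
cv2.imwrite('pics/wr6_c.png',cv2.resize(cv2.imread('pics/wr6.png'),(800,600),interpolation=cv2.INTER_CUBIC))
E
```

```text
clock 13.4 pos [ 0.4423 -0.2648  0.1509] tilt [ 0.002  -0.0009] cf [-0.4  0.4 -0. ] w 0.0852
shift [-0.0013 -0.0006  0.0009] turn z 0.0018 j6 2.04
pred [[250.7, 108.7], [231.9, 146.8], [269.6, 146.8], [233.0, 202.9], [268.4, 202.9], [250.7, 122.1]]
150 202 [(np.float64(235.5), 150), (np.float64(235.5), 162), (np.float64(236.5), 174), (np.float64(236.5), 186), (np.float64(236.5), 198)] [(np.float64(271.5), 150), (np.float64(271.5), 162), (np.float64(271.5), 174), (np.float64(271.5), 186), (np.float64(270.5), 198)]
edge in tool: angle -0.6 y at x=0 -0.015 rms 0.0003
edge in tool: angle -1.18 y at x=0 0.0199 rms 0.00032
eye circle tool [0.0703 0.0014 0.0131]
```

Leaf plate width measures 35 mm. It needs a shift of (-1.5, +2.4) mm and a turn of -0.016 rad. Then descend and grip.

Call:
servo_tool(targets="-0.0015 0.0024 0 0 0 -0.016; 0 0 0.03 0 0 0; 0 0 0.035 0 0 0; 0 0 0.03 0 0 0; 0 0 0.02 0 0 0")

```text
clock: 13.95
position: [0.4401, -0.2673, 0.0324]
tcp_rot: [[0.942, 0.335, -0.002], [0.335, -0.942, 0.001], [-0.001, -0.001, -1.0]]
contact_force: [-0.3, 0.7, -0.7]
width: 0.0852
grip_force: 0.0
```

Call:
servo_tool(targets="0 0 0.01 0 0 0; 0 0 0 0 0 0; 0 0 0 0 0 0; 0 0 0 0 0 0; 0 0 0 0 0 0")

```text
clock: 14.45
position: [0.4414, -0.2681, 0.0256]
tcp_rot: [[0.942, 0.335, 0.002], [0.335, -0.942, -0.0], [0.002, 0.001, -1.0]]
contact_force: [-0.3, 0.5, -0.4]
width: 0.0855
grip_force: 0.0
```

```bash
python3 - <<'E'
from h import *
y=np.radians(18.5+.25); go([.4408+.0015*0,-.2647,.014],y)
print(np.round(manip.state()['tcp_rot'],4))
E
```

```text
clock 14.45 pos [ 0.4414 -0.2681  0.0256] tilt [ 0.002  -0.0005] cf [-0.3  0.5 -0.4] w 0.0855
shift [ 0.0006 -0.0034  0.0116] turn z 0.0141 j6 2.07
[[ 9.423e-01  3.348e-01  2.000e-03]
 [ 3.348e-01 -9.423e-01 -5.000e-04]
 [ 1.700e-03  1.100e-03 -1.000e+00]]
```

Call:
servo_tool(targets="0 0 0.006 0 0 0; 0 0 0.005 0 0 0; 0 0 0 0 0 0; 0 0 0 0 0 0")

```text
clock: 14.85
position: [0.4404, -0.2679, 0.013]
tcp_rot: [[0.942, 0.335, -0.001], [0.335, -0.942, 0.0], [-0.001, -0.0, -1.0]]
contact_force: [-0.2, -0.4, 0.1]
width: 0.0854
grip_force: 0.0
```

Call:
servo_tool(targets="0 0 0 0 0 0; 0 0 0 0 0 0; 0 0 0 0 0 0; 0 0 0 0 0 0; 0 0 0 0 0 0", grip=20, force=80)

```text
clock: 15.35
position: [0.441, -0.268, 0.0137]
tcp_rot: [[0.942, 0.335, 0.001], [0.335, -0.942, -0.0], [0.001, 0.0, -1.0]]
contact_force: [-0.3, -0.1, 1.3]
width: 0.0345
grip_force: 80.2
```

Call:
servo_tool(targets="0 0 0 0 0 0; 0 0 0 0 0 0; 0 0 0 0 0 0")

```text
clock: 15.65
position: [0.4409, -0.268, 0.0137]
tcp_rot: [[0.942, 0.335, 0.001], [0.335, -0.942, -0.0], [0.001, 0.0, -1.0]]
contact_force: [0.6, 0.9, 4.1]
width: 0.0343
grip_force: 80.2
```

Call:
servo_tool(targets="0 0 -0.005 0 0 0; 0 0 -0.015 0 0 0; 0 0 -0.03 0 0 0; 0 0 -0.035 0 0 0; 0 0 -0.035 0 0 0")

```text
clock: 16.15
position: [0.4401, -0.2678, 0.135]
tcp_rot: [[0.942, 0.335, -0.001], [0.335, -0.942, 0.0], [-0.001, -0.001, -1.0]]
contact_force: [0.2, -0.3, -2.4]
width: 0.0345
grip_force: 80.0
```

Call:
servo_tool(targets="0 0 0 0 0 0; 0 0 0 0 0 0; 0 0 0 0 0 0")

```text
clock: 16.45
position: [0.4399, -0.2675, 0.1321]
tcp_rot: [[0.942, 0.335, -0.002], [0.335, -0.942, 0.001], [-0.002, -0.002, -1.0]]
contact_force: [-0.3, 0.4, -2.6]
width: 0.0345
grip_force: 80.1
```

```bash
cat > eye.py <<'E'
from h import *
from scipy.optimize import least_squares
def eye(fn):
    """leaf eye (outer circle, hole) and plate edges in tool frame, at leaf top (tool z -.0263)"""
    s=manip.state(); T=np.array(s['tcp_rot']); snap('wrist',fn); im=cv2.imread(f'pics/{fn}.png').astype(int); gr=im.mean(2)
    w=lambda a:np.array(s['position'])+np.array(a)@T.T
    tl=lambda uv,dz=-.0263:((lambda o,d:((o-s['position'])@T)+(d@T)*((dz-((o-s['position'])@T)[2])/(d@T)[:,2])[:,None])(*ray(fn,uv)))[:,:2]
    e=proj(fn,[w([.072,0,-.0263])])[0]; x0,y0=int(e[0]),int(e[1]); print('pred eye px',e.round(1))
    patch=gr[max(0,y0-40):y0+50,x0-45:x0+45]; th=(np.percentile(patch,90)+np.percentile(patch,25))/2
    F=[];
    for r in range(max(0,y0-45),y0+4):
        b=np.where(gr[r,x0-45:x0+45]>th)[0]
        if len(b)>3: F+=[(x0-45+b[0]-.5,r),(x0-45+b[-1]+.5,r)]
    P=tl(F); k=least_squares(lambda z:np.hypot(*(P-z[:2]).T)-z[2],[.072,0,.014],loss='soft_l1',f_scale=.0005).x; print('th',th,'eye circle',k.round(4),'n',len(F))
    return s,T,gr,tl,w
if __name__=='__main__':
    s,T,gr,tl,w=eye('wr7'); 
    a,b=[proj('wr7',[w([q,0,-.0263])])[0] for q in (.034,.016)]; L=[];R=[]
    for r in range(int(a[1])+2,int(b[1])):
        g=np.where(gr[r,200:305]>140)[0]
        if len(g)>5: L.append((200+g[0]-.5,r)); R.append((200+g[-1]+.5,r))
    P,Q=tl(L),tl(R); M=(P+Q)/2; print('plate mid line',np.polyfit(M[:,0],M[:,1],1).round(4),'width',np.mean(Q-P,0).round(4),L[:2],R[:2])
    go([.5,-.1,.1],0); print(s['grip_force'])
    cv2.imwrite('pics/wr7_b.png',cv2.resize(cv2.imread('pics/wr7.png'),(800,600),interpolation=cv2.INTER_CUBIC))
E
python3 eye.py
```

```text
pred eye px [250.4 105.9]
th 150.83333333333334 eye circle [0.0732 0.0006 0.013 ] n 78
plate mid line [0.0468 0.0072] width [-0.      0.0122] [(np.float64(251.5), 194), (np.float64(254.5), 195)] [(np.float64(286.5), 194), (np.float64(286.5), 195)]
clock 16.5 pos [ 0.4398 -0.2676  0.1318] tilt [-0.0025  0.0011] cf [-0.8 -0.  -2.4] w 0.0348
shift [ 0.1128 -0.1377  0.0318] turn z 0.3411 j6 2.07
80.11207938194275
```

View pics/wr7_b.png

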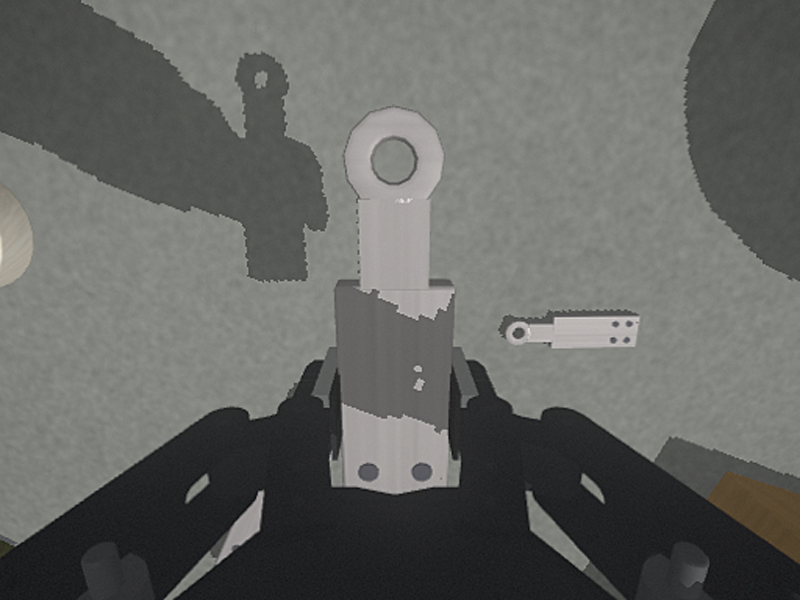

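The leaf is held straight, with its hole at (393,160) as expected for the eye about 72–73 mm ahead of the TCP. Moving to a point 80 mm in front of the jig, on its axis.

Call:
servo_tool(targets="0.0164 -0.04 0 0 0 0; 0.0164 -0.04 0 0 0 0; 0.0164 -0.04 0 0 0 0; 0.0164 -0.04 0 0 0 0; 0.0164 -0.04 0 0 0 0.098")

```text
clock: 17.0
position: [0.4502, -0.0505, 0.1322]
tcp_rot: [[0.971, 0.239, -0.002], [0.239, -0.971, -0.0], [-0.002, -0.0, -1.0]]
contact_force: [1.0, -0.0, -2.4]
width: 0.0346
grip_force: 80.4
```

Call:
servo_tool(targets="0 0 0.03 0 0 0; 0 0 0.03 0 0 0; 0 0 0.02 0 0 0; 0 0 0.01 0 0 0; 0 0 0 0 0 0")

```text
clock: 17.5
position: [0.4497, -0.0523, 0.0414]
tcp_rot: [[0.971, 0.241, -0.004], [0.241, -0.971, -0.001], [-0.004, -0.0, -1.0]]
contact_force: [0.1, 0.6, -1.5]
width: 0.0349
grip_force: 80.5
```

Call:
servo_tool(targets="0 0 0 0 0 0; 0 0 0 0 0 0; 0 0 0 0 0 0")

```text
clock: 17.8
position: [0.4517, -0.0519, 0.0444]
tcp_rot: [[0.971, 0.241, 0.002], [0.241, -0.971, 0.0], [0.002, -0.0, -1.0]]
contact_force: [-0.3, -0.3, -2.0]
width: 0.0346
grip_force: 80.5
```

```bash
python3 - <<'E'
from eye import *
s,T,gr,tl,w=eye('wr8'); 
go([.4499,-.0514,.0387],np.radians(13.95))
# hole centres by dark blob: leaf hole near predicted, ear hole near projection of bore top
from scipy import ndimage
def hole(fn,px,n,r=16):
    g=gr[int(px[1])-r:int(px[1])+r,int(px[0])-r:int(px[0])+r]; ring=np.percentile(g,90); m=g<ring*.86; l,k=ndimage.label(m); c=l[r,r]; cm=ndimage.center_of_mass(l==c); a=(l==c).sum()
    return np.array([cm[1]+int(px[0])-r,cm[0]+int(px[1])-r]),a
h,a=hole('wr8',proj('wr8',[w([.0725,.0006,-.0263])])[0],'leaf'); print('leaf hole',h,a,tl([h]))
pe=proj('wr8',[[.598,-.0152,.078]])[0]; print('ear px pred',pe)
try:
    h2,a2=hole('wr8',pe,'ear'); print('ear hole',h2,a2,onz('wr8',[h2],.078))
except Exception as e: print(e)
E
```

```text
pred eye px [250.2 106.1]
th 154.83333333333331 eye circle [0.0732 0.0008 0.013 ] n 80
clock 17.85 pos [ 0.4515 -0.052   0.0442] tilt [0.0014 0.0004] cf [ 0.7 -0.5 -1.8] w 0.0347
shift [-0.0014 -0.0009  0.0055] turn z -0.0005 j6 1.48
leaf hole [251.92875989 102.65039578] 758 [[0.07337319 0.0007431 ]]
ear px pred [ 247.99693243 -155.19893282]
ear hole [ 246.5 -155.5] 1024 [[ 0.59795831 -0.01472595  0.078     ]]
```

Call:
servo_tool(targets="0 -0.001 0.0055 0 0 0; 0 0 0 0 0 0; 0 0 0 0 0 0; 0 0 0 0 0 0; 0 0 0 0 0 0")

```text
clock: 18.35
position: [0.4508, -0.051, 0.0379]
tcp_rot: [[0.971, 0.241, 0.0], [0.241, -0.971, 0.0], [0.0, -0.0, -1.0]]
contact_force: [0.1, -0.1, -2.7]
width: 0.0344
grip_force: 80.5
```

```bash
python3 - <<'E'
from h import *
go([.5267,-.0322,.0387],np.radians(13.95))
E
```

```text
clock 18.35 pos [ 0.4508 -0.051   0.0379] tilt [0.0001 0.0001] cf [ 0.1 -0.1 -2.7] w 0.0344
shift [ 0.0782 -0.     -0.0008] turn z -0.0003 j6 1.48
```

Aligned. Advance slowly.

Call:
servo_tool(targets="0.015 0 -0.0008 0 0 0; 0.015 0 0 0 0 0; 0.012 0 0 0 0 0; 0.01 0 0 0 0 0; 0 0 0 0 0 0")

```text
clock: 18.85
position: [0.5019, -0.0383, 0.0384]
tcp_rot: [[0.971, 0.241, -0.0], [0.241, -0.971, -0.0], [-0.0, 0.0, -1.0]]
contact_force: [-0.7, -0.1, -2.8]
width: 0.0345
grip_force: 80.5
```

Call:
servo_tool(targets="0.008 0 0 0 0 0; 0.007 0 0 0 0 0; 0.005 0 0 0 0 0; 0.004 0 0 0 0 0; 0 0 0 0 0 0")

```text
clock: 19.35
position: [0.5248, -0.0326, 0.0385]
tcp_rot: [[0.971, 0.241, -0.0], [0.241, -0.971, 0.0], [-0.0, -0.0, -1.0]]
contact_force: [-0.3, 0.5, -2.8]
width: 0.0348
grip_force: 80.5
```

Call:
servo_tool(targets="0.002 0 0 0 0 0; 0 0 0 0 0 0; 0 0 0 0 0 0; 0 0 0 0 0 0; 0 0 0 0 0 0")

```text
clock: 19.85
position: [0.5264, -0.0322, 0.0386]
tcp_rot: [[0.971, 0.241, -0.0], [0.241, -0.971, 0.0], [0.0, -0.0, -1.0]]
contact_force: [-0.6, 0.3, -1.3]
width: 0.0347
grip_force: 80.5
```

```bash
python3 - <<'E'
from h import *
go([.5267,-.0322,.0387],np.radians(13.95))
s=manip.state(); T=np.array(s['tcp_rot'])
snap('wrist','wr9'); snap('scene','sc9')
im=cv2.imread('pics/wr9.png')
w=lambda a:np.array(s['position'])+np.array(a)@T.T
print('px bore top',proj('wr9',[[.598,-.0152,.078],[.598,-.0152,.070]]).round(1).tolist(),'leaf hole pred',proj('wr9',[w([.0733,.0007,-.0263])]).round(1))
a=im[40:200,170:330]; c=cv2.imread('pics/sc9.png')[190:270,235:335]
o=np.zeros((600,800,3),np.uint8); o[:480,:480]=cv2.resize(a,(480,480),interpolation=cv2.INTER_CUBIC); o[:256,480:]=cv2.resize(c,(320,256),interpolation=cv2.INTER_CUBIC); cv2.imwrite('pics/c9.png',o)
E
```

```text
clock 19.85 pos [ 0.5264 -0.0322  0.0386] tilt [-0.      0.0001] cf [-0.6  0.3 -1.3] w 0.0347
shift [ 0.0003  0.     -0.0001] turn z -0.0002 j6 1.49
px bore top [[251.7, 101.5], [251.8, 101.9]] leaf hole pred [[251.8 103. ]]
```

View pics/c9.png

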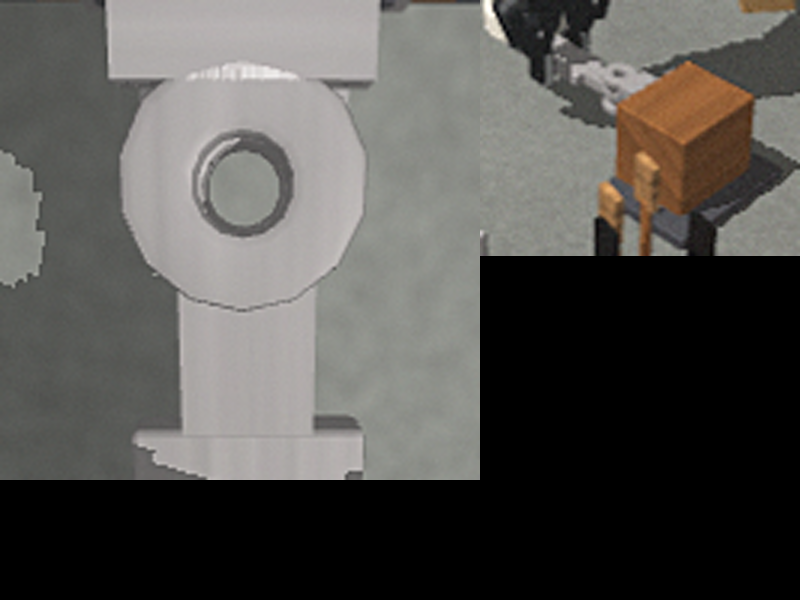

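The three holes are concentric looking down the bore: upper hole (243,183), lower hole (245,188), fully visible. The wrist force is only the leaf's weight, so the leaf hangs free. Handing in.

```bash
python3 -c "
from station import manip
print(manip.hand_in())"
```

```text
the job is handed in; nothing more can be done
None
```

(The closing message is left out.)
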